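# Turn a face-down pressure gauge over onto the test stand

## Task

Three pressure gauges lean on the long sloping stand, and one of them has been put in back to front, with its dial face down against the stand and its plain back showing. Take that gauge, turn it over and set it on the empty single stand with its dial facing up and outwards, its stem down between the two pins and its back lying flat on the rest. Leave the other two gauges as they are.

Things in the scene. Friction and masses are not known exactly. Their poses are not given: they have to be found in the camera images.
- gauge_mid (a point): Centre of the face-down gauge: steel case, 80 mm diameter, 30 mm thick, 0.32 kg; white dial on one face, plain back; brass stem 17 mm thick, ending 68 mm from the centre. z points out of the dial, x along the stem. Starts in any of three places of the long stand, leaning 35 deg from vertical, stem down the slope, centre 105 mm up; both faces are free to pinch at mid-width from the centre up.
- seat (a point): Where the gauge's centre must rest on the empty, fixed single stand, 105 mm up. x points down the slope (so must the stem), y level, z out of the rest (so must the dial), 35 deg above level. The flat rest is at z = -15 mm. Two 8 mm pins at x = 36, y = +/-25 mm, 35 mm long, carry and centre the case; the stem hangs between. Mid-width the rest ends 8 mm below the seat.
- gauge_b_mid (a point): Centre of another gauge of the same kind and axes on the long stand, properly dial up; leave it alone. Places on the long stand are 100 mm apart; they have pins and a rest like the single stand's: below the centre a panel, and at each side of mid-width a 12 mm prong up to 26 mm above the centre, 46 mm clear between them.
- gauge_c_mid (a point): Centre of the third gauge of the same kind and axes on the long stand, properly dial up; leave it alone.
Mind the look-alikes: they are no part of the job. What is shaped like the part that bears gauge_mid but blue is not meant. Of the things shaped like the part that bears seat, the aluminium one is meant.

How it is judged:
By the outcome, as a careful person would: the job done as asked, in the order asked, and still so for the second after the job is handed in, with the robot touching nothing.
It also fails if it takes over 51 s, if anything falls off the work surface, if the arm or the gripper's body presses on something with over 40 N, if the wrist force passes 120 N, or if a joint passes its speed limit or range.

## Robot

A 6-joint arm with a two-finger parallel gripper is mounted at the origin on the work surface. World frame = base frame: x ahead of the robot, y to its left, z up, the work surface at z = 0. Lengths are in mm, angles in degrees, forces in N, time in s.
With the tool pointing down it reaches from about 350 to 850 mm from the base axis. Payload 8.1 kg.
Tool frame: the origin (TCP) lies between the finger pads; the fingertips stand 22 mm ahead of it and the grasp point (between the pads) lies 3 mm ahead of it; z points along the fingers, y is the line along which they close (so a half turn about z gives the same grasp; the last joint's range is limited). The gripper opens to 85 mm and grips with 20 to 120 N. Pads are 22 mm wide; open, the fingers measure 114 mm over their backs; the gripper's body (76 mm by 85 mm) begins 54 mm behind the grasp point. The pads swing forward as they close: fully open they stand 13 mm farther back than shut.
Start: joints at [-4.893, 7.471, 85.268, -0, 87.261, -4.893], TCP at [600.004, 0.022, 232.092] pointing down, gripper open.
Joint ranges: [-169.43, 169.43], [-51.17, 129.36], [1.28, 143.12], [-76.62, 256.62], [0, 156.53], [-152.29, 152.29]. Speed limits (degrees/s): [136.94, 136.94, 159.86, 180, 180, 180].

## Interface

Orientations are given as [roll, pitch, yaw] about the fixed x, y, z axes, in that order (R = Rz(yaw) Ry(pitch) Rx(roll)).
In Python, from bench import r, vision gives the robot as it stands.
- The arm moves only by the tool step_arm, never from a script. Its argument "targets" is a list that holds one entry, the list of rows, each a list of 6 numbers: the shift along the world's x, y, z in mm, then the turn, a rotation vector about the world's x, y, z in rad. In form: [[[x, y, z, rx, ry, rz], ...]]. A call has 1 to 12 rows; each row is the pose to reach, as a shift and turn from the pose commanded when the call began; what a row does not reach only later rows make up. A row lasts 1/12 s, in which the tool goes at most 41.7 mm and 7.16 degrees, less where a joint would pass 70% of its speed; a pose out of reach is approached as far as the arm can. A call with a gripper value outside its range is refused whole. "fingers" is the gripper's target within -1 to 1 (shut at 1, half-way at 0, fully open at -1), set as the call begins (left out, the last holds). The fingers move at their own pace and stop on an object; "newtons" is the grip in N (left out, the last holds). Time passes only in rows, so rows that repeat a pose let the fingers close. It gives the time, the measured TCP pose, the force, the opening and the grip force at its end, in the units of the state.
- r.sense(): the state, without advancing time (a new reading comes with each control period).
- vision.snapshot(name): name is "scene" or "side" or "wrist"; returns a dict with "img" (384x512x3 uint8, blue, green, red), "mtx" (3x3 intrinsics, pixels), "eye" and "attitude" of the camera in the world. Camera axes: x right, y up, looking along -z (the intrinsics and any distortion apply to the point x, -y, -z); pixel columns grow to the right and rows downward; lengths in mm; the calibration is good to about 2 mm. A picture is of the moment at which its call begins. There is no depth.
- r.hand_in(): hands the job in; it is judged then, once.
The state is a dict: "time": time; "joint_pos": joint angles; "qd": joint speeds; "joint_efforts": joint torques, N m; "tool_pos": TCP position; "tcp_rot": TCP orientation; "ft_force": force on the tool from outside, world axes, zero at the start; "wrist_torque": the same for the moment, N m; "finger_gap": finger opening in mm; "grip_force": force on a finger pad.
Only numpy, scipy, OpenCV 4.12 (cv2) and the standard library are available. Lean on these libraries where they do the work, as an engineer would, in place of code of your own. Each camera call takes 0.05 s, during which the arm holds its last target. There are 200 camera calls.

## Working session

There is one attempt and no reset: what is moved stays moved. The work goes in short steps, Python scripts to look and compute and a tool call to move; the robot and the scene stay as the last step left them, time stands still between calls to the robot, and variables do not carry over. Pictures are saved under pics/ and viewed, at most 10 in all, crops included, and the job is handed in when it is done.

Besides the shell and the picture viewer there is one more tool, called after ">>>" as name(argument=value, ...) on one line, values as JSON. step_arm: Moves the arm, as the interface text tells. Its arguments: {"type":"object","properties":{"targets":{"type":"array"},"fingers":{"type":"number"},"newtons":{"type":"number"}},"required":["targets"]}

```bash
mkdir -p pics; ls
python3 - <<'E'
from bench import r, vision
import cv2,numpy as np
ims=[]
for n in ["scene","side"]:
    s=vision.snapshot(n); cv2.imwrite(f"pics/{n}0.png",s["img"]); print(n,s["mtx"],s["eye"],s["attitude"],[k for k in s])
    np.savez(f"{n}0.npz",**{k:s[k] for k in s})
    ims.append(s["img"])
cv2.imwrite("pics/both.png",np.vstack([cv2.resize(i,(400,300)) for i in ims]))
print(r.sense())
E
```

```text
pics
scene [[367.97815295   0.         259.57959096]
 [  0.         367.97815295 184.97162931]
 [  0.           0.           1.        ]] [912.66746564 303.15644138 698.87738823] [ 42.29879386  -1.0557901  128.89538611] ['img', 'mtx', 'eye', 'attitude']
side [[359.60316917   0.         254.99948168]
 [  0.         359.60316917 199.00973465]
 [  0.           0.           1.        ]] [ 191.34121399 -490.91648596  646.5355273 ] [ 42.89059925   0.07392771 -29.87161676] ['img', 'mtx', 'eye', 'attitude']
{'time': 0.1, 'joint_pos': array([-4.89340559e+00,  7.51187030e+00,  8.53244667e+01,  1.99989483e-03,
        8.72623511e+01, -4.89245941e+00]), 'qd': array([-0.03495957, -0.01574413, -0.16877275,  0.07628218,  0.00677105,
       -0.0036666 ]), 'joint_efforts': array([ 1.52257860e-03, -5.70947063e+01, -5.01941299e+01, -1.80579236e-04,
        8.16394575e-03,  5.26326357e-05]), 'tool_pos': array([5.99491433e+02, 7.49967328e-02, 2.31124308e+02]), 'tcp_rot': array([-1.79901842e+02, -1.04068567e-02,  8.99989477e+01]), 'ft_force': array([-0.53790576,  0.28586703,  0.58904626]), 'wrist_torque': array([-0.04929248,  0.0572718 ,  0.02167261]), 'grip_force': 0.0, 'finger_gap': 85.00100088116857}
```

View pics/scene0.png

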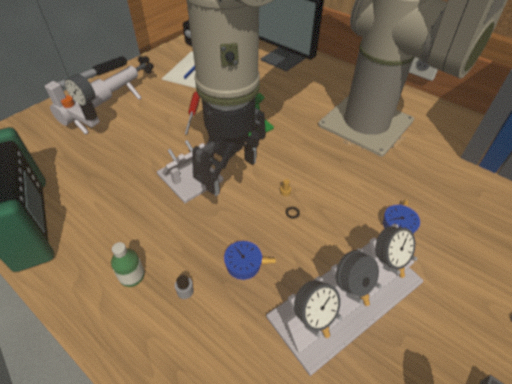

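View pics/side0.png

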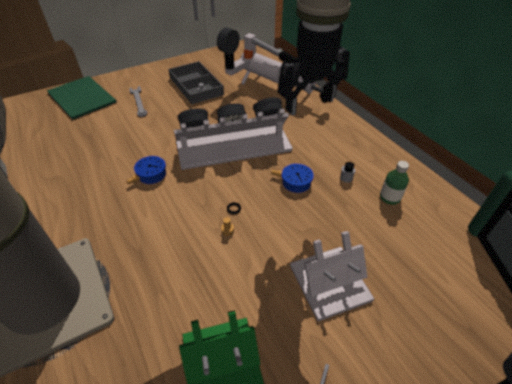

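The scene view shows the face-down gauge as the middle one at (358,273), with proper dials at (318,305) and (397,247). The side view shows the aluminium single stand at (335,280). Things that could be mistaken for them:
- Blue gauges at scene (243,260) and (401,219)
- Green stand at side (220,350)
- The gauge on the clutter device at scene (75,90)

Next is a close crop to check.

```bash
python3 - <<'E'
import cv2,numpy as np
a=cv2.imread("pics/side0.png")[225:325,285:385]; b=cv2.imread("pics/scene0.png")[210:350,290:430]
f=lambda i:cv2.resize(i,(400,400),interpolation=cv2.INTER_CUBIC)
c=cv2.imread("pics/side0.png")[90:170,170:300]
im=np.zeros((600,800,3),np.uint8); im[:400,:400]=f(a); im[:400,400:]=f(b); 
im[400:,:325]=cv2.resize(c,(325,200),interpolation=cv2.INTER_CUBIC)
cv2.imwrite("pics/crop1.png",im)
E
cat > h.py <<'E'
import numpy as np,cv2
from scipy.spatial.transform import Rotation as R
from scipy.optimize import least_squares
def cam(s): 
    return np.asarray(s["mtx"]),np.asarray(s["eye"]),R.from_euler("xyz",s["attitude"],degrees=True).as_matrix()
def proj(s,P):
    K,e,A=cam(s); c=(np.atleast_2d(P)-e)@A; c=c*[1,-1,-1]; p=c@K.T; return p[:,:2]/p[:,2:]
def atz(s,uv,z):
    K,e,A=cam(s); d=A@(np.linalg.inv(K)@[uv[0],uv[1],1]*[1,-1,-1]); return e+d*(z-e[2])/d[2]
def frame(x,y,psi):
    # psi: azimuth of the outward z axis ; returns 4x4
    c,s=np.cos(psi),np.sin(psi); t=np.radians(35)
    z=np.array([c*np.cos(t),s*np.cos(t),np.sin(t)]); xx=np.array([c*np.sin(t),s*np.sin(t),-np.cos(t)])
    T=np.eye(4); T[:3,:3]=np.c_[xx,np.cross(z,xx),z]; T[:3,3]=[x,y,105]; return T
E
```

```text
(no output)
```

View pics/crop1.png

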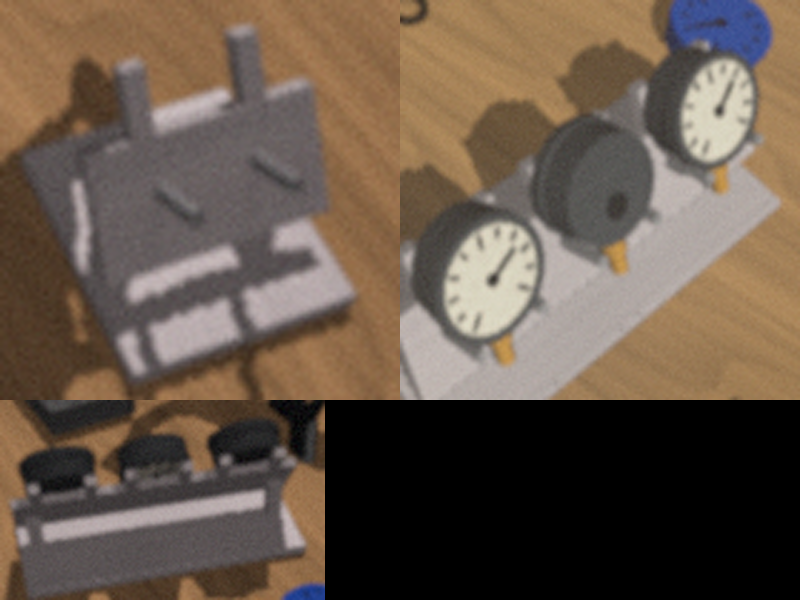

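The crop confirms that the middle gauge shows a plain grey back, at scene (361,274). The dials beside it are at (322.6,308) and (402,248.5). The aluminium stand shows its prong tops at side (317,241.5) and (345,233), and its pin tips at (334,279) and (359.5,271).

```bash
cat > m1.py <<'E'
from h import *
sc=dict(np.load("scene0.npz")); sd=dict(np.load("side0.npz"))
z=105+15*np.sin(np.radians(35))
L,M,Rr=[atz(sc,p,z) for p in [(322.6,308),(361.1,274.4),(402,248.5)]]
print("dials",L.round(1),M.round(1),Rr.round(1),np.linalg.norm(L-M),np.linalg.norm(M-Rr))
d=(L-Rr)[:2]; print("line az",np.degrees(np.arctan2(d[1],d[0])))
pts=np.array([[-26,-29,-15],[-26,29,-15],[36,-25,20],[36,25,20],[36,-25,-15],[36,25,-15]],float)
uv=np.array([[317.2,242],[345.2,233.5],[334.2,278.7],[359.5,270.7],[325,271.8],[349.2,263.7]])
best=None
for p0 in np.radians([-135,-90,0,90,180,-45]):
    f=lambda q:(proj(sd,(frame(q[0]*100,q[1]*100,q[2])@np.c_[pts,np.ones(6)].T).T[:,:3])-uv).ravel()
    o=least_squares(f,[5,-1,p0])
    if best is None or o.cost<best.cost: best=o
print(best.x*[100,100,57.2958],best.fun.reshape(-1,2).round(1))
E
python3 m1.py
```

```text
dials [638.7 230.  113.6] [542.8 249.7 113.6] [445.5 283.2 113.6] 97.94010998357535 102.85229830551073
line az -15.400983580425963
[ 505.18851925 -244.00922518  260.8920286 ] [[ 0.4 -0.2]
 [ 0.5 -0.8]
 [ 0.2  0.6]
 [-0.5 -0.2]
 [ 0.   0.3]
 [-0.6  0.2]]
```

```bash
cat >> h.py <<'E'
def Rg(psi,s):  # tool R grasping a gauge on a stand with outward azimuth psi(deg): z=down slope, y=s*n
    T=frame(0,0,np.radians(psi))[:3,:3]; z=T[:,0]; y=s*T[:,2]; return np.c_[np.cross(y,z),y,z]
def RE(e): return R.from_euler("xyz",e,degrees=True).as_matrix()
def rv(Ra,Rb): return R.from_matrix(Rb@Ra.T).as_rotvec()
E
python3 - <<'E'
from h import *
exec(open("m1.py").read().split("pts=")[0])
print("exp px of mid", proj(sc,[542.1,256.6,113.6]))
R0=RE([180,0,90]); Rgr=Rg(74.6,1); print(Rgr.round(3)); print(rv(R0,Rgr),"deg",np.degrees(np.linalg.norm(rv(R0,Rgr))))
print(rv(Rgr,Rg(-99.1,-1)))
print([ (name,atz(sc,(185,175),20)) for name in "s"])
E
```

```text
dials [638.7 230.  113.6] [542.8 249.7 113.6] [445.5 283.2 113.6] 97.94010998357535 102.85229830551073
line az -15.400983580425963
exp px of mid [[364.7843704  276.39785282]]
[[-0.964  0.218  0.152]
 [ 0.266  0.79   0.553]
 [ 0.     0.574 -0.819]]
[ 0.39692596 -0.5210398   1.25888831] deg 81.30819126382289
[-1.19445142  0.25934083  0.09592097]
[('s', array([ 518.9315458 , -242.29724558,   20.        ]))]
```

>>> step_arm(targets=[[[-20,40,0,0.1,-0.13,0.315],[-40,80,0,0.2,-0.26,0.63],[-60,125,0,0.3,-0.39,0.944],[-82,167,-12,0.397,-0.521,1.259],[-82,167,-12,0.397,-0.521,1.259],[-82,167,-12,0.397,-0.521,1.259],[-82,167,-12,0.397,-0.521,1.259],[-82,167,-12,0.397,-0.521,1.259],[-82,167,-12,0.397,-0.521,1.259],[-82,167,-12,0.397,-0.521,1.259],[-82,167,-12,0.397,-0.521,1.259],[-82,167,-12,0.397,-0.521,1.259]]], fingers=-1, newtons=60)

```text
time: 1.1
tool_pos: [517.5, 166.3, 219.0]
tcp_rot: [144.9, 0.1, 164.9]
ft_force: [0.9, -0.7, -0.2]
finger_gap: 85.5
grip_force: 0.0
```

Run:
```python
from bench import r, vision
import cv2,numpy as np
ims=[]
for n in ["wrist","scene"]:
    s=vision.snapshot(n); np.savez(f"{n}1.npz",**s); ims.append(s["img"])
w,sc=ims
im=np.zeros((600,800,3),np.uint8); im[:384,:512]=w
im[:288,512:]=cv2.resize(sc[120:260,140:280],(288,288),interpolation=3)
im[300:600,512:]=cv2.resize(sc[220:366,290:430],(288,300),interpolation=3)
cv2.imwrite("pics/w1.png",im); print(r.sense()["joint_pos"])
```

```text
[-10.68370219 -11.10695347 111.80512087  35.6701197   78.63347895
 -92.23266795]
```

View pics/w1.png

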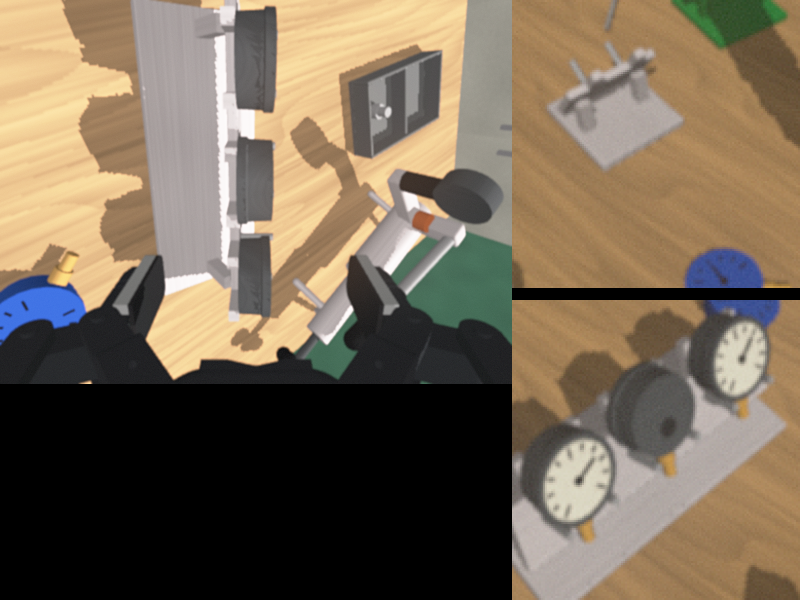

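The wrist view shows the three gauges edge-on: bounding boxes x 234–277, y 7–112; x 236–273, y 136–223 (the target); and x 237–272, y 233–318. I'll fit the pose of the stand to those boxes, and check the seat against the scene view, where its prong tops are near crop (582,112) and (645,85).

```bash
cat > m2.py <<'E'
from h import *
w=dict(np.load("wrist1.npz")); sc=dict(np.load("scene1.npz"))
print(w["eye"],w["attitude"])
a=np.linspace(0,2*np.pi,180); rim=np.array([[40*np.cos(t),40*np.sin(t),z,1] for z in(-15,15) for t in a])
obs=np.array([[234,7,277,112],[236,136,273.5,223],[237,233,272,318]],float)
def bb(q,k):
    T=frame(q[0]*100,q[1]*100,q[2]); P=rim.copy(); P[:,1]+=k*100; p=proj(w,(T@P.T).T[:,:3]); return np.r_[p.min(0),p.max(0)]
for sg in (1,-1):
    f=lambda q:np.concatenate([bb(q,k)-o for k,o in zip((sg,0,-sg),obs)])
    o=least_squares(f,[5.4,2.45,np.radians(74.6)]); print(o.cost,o.x*[100,100,57.2958],o.fun.reshape(-1,4).round(1))
    q=o.x
    if o.cost<200:
        for k in(1,0,-1): 
            T=frame(q[0]*100,q[1]*100,q[2]); print("dial px scene",proj(sc,(T@[0,k*100,15,1])[:3]))
S=frame(505.2,-244,np.radians(260.9))
P=np.array([[-26,-29,-15,1],[-26,29,-15,1],[36,-25,20,1],[36,25,20,1]]); print("seat in crop",(proj(sc,(S@P.T).T[:,:3])-[140,120])*288/140+[512,0])
E
python3 m2.py
```

```text
[415.97940793 108.38809878 334.12975114] [-18.84644784 -35.12044308  74.89599841]
6.954162435943786 [539.05564539 241.56936943  74.66490546] [[-0.4 -2.2  0.4  0.8]
 [-0.  -0.4  0.7  1.4]
 [ 0.8  2.1 -0.3 -0.4]]
dial px scene [[400.26266939 247.65469251]]
dial px scene [[363.11745576 275.44087161]]
dial px scene [[321.04687121 306.91143491]]
2368.9886852313207 [541.8735858  244.46803402 254.24678752] [[-26.6  -1.8  34.7   4.2]
 [-24.5  -0.4  31.1   5.4]
 [-22.1   0.6  26.9   1.1]]
seat in crop [[635.66401922  48.04987147]
 [593.21478311  70.5719233 ]
 [604.51356501  42.07185284]
 [569.40066819  60.12671475]]
```

>>> step_arm(targets=[[[3,11,-16,0,0,0],[6,22,-32,0,0,0],[9,32,-48,0,0,0],[12,42,-63,0,0,0],[14,50,-75,0,0,0],[16,57,-85,0,0,0],[17.5,61.5,-92,0,0,0],[18.5,65,-97,0,0,0],[18.5,65,-97,0,0,0],[18.5,65,-97,0,0,0]]])

```text
time: 2.03
tool_pos: [536.5, 232.2, 123.3]
tcp_rot: [145.0, -0.0, 164.6]
ft_force: [1.1, -0.8, 0.2]
finger_gap: 85.3
grip_force: 0.0
```

Run:
```python
from bench import r, vision
import cv2,numpy as np
print(r.sense())
s=vision.snapshot("side"); np.savez("side2.npz",**s); q=vision.snapshot("scene"); np.savez("scene2.npz",**q); w=vision.snapshot("wrist")["img"]
im=np.zeros((600,800,3),np.uint8)
im[:300,:400]=cv2.resize(s["img"][80:188,170:314],(400,300),interpolation=3)
im[:300,400:]=cv2.resize(w,(400,300))
im[300:,:400]=cv2.resize(q["img"][130:190,145:225],(400,300),interpolation=3)
im[300:,400:]=cv2.resize(q["img"][200:350,270:470],(400,300),interpolation=3)
cv2.imwrite("pics/g1.png",im)
```

```text
{'time': 2.0333, 'joint_pos': array([ -2.42012225,  -1.55211289, 113.68735702,  38.18636143,
        64.67690525, -92.89030126]), 'qd': array([-0.60151941, -0.71353691, -0.47889116,  0.00934024,  0.16854848,
       -0.17873535]), 'joint_efforts': array([ 3.92223196e-01, -4.33335400e+01, -4.48870790e+01,  3.74257296e+00,
        1.37094674e-01,  1.72247202e-02]), 'tool_pos': array([536.45860943, 232.16351177, 123.27032339]), 'tcp_rot': array([ 1.45012394e+02, -1.50261957e-02,  1.64608912e+02]), 'ft_force': array([ 1.14987707, -0.80273136,  0.23089019]), 'wrist_torque': array([-0.27945637,  0.10362287,  0.0262885 ]), 'grip_force': 0.0, 'finger_gap': 85.31206340018407}
```

View pics/g1.png

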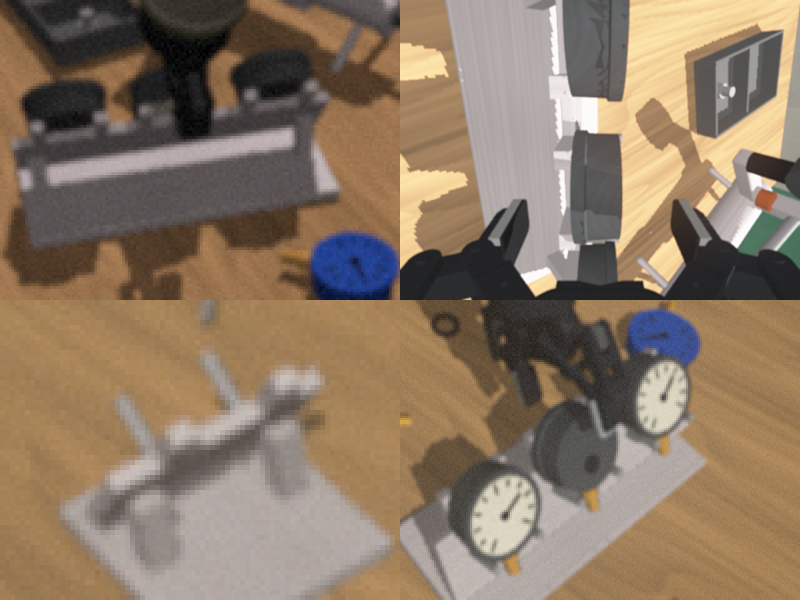

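The front finger appears at crop (603,430) and the mid gauge at (575,445). I'll check whether that offset is parallax by projecting the fingertips.

Run:
```python
from h import *
q=dict(np.load("scene2.npz"))
T=RE([145.0,0,164.6]); p=np.array([536.5,232.2,123.3])
for y in (42,-42):
  for x in (-11,11):
    print(y,x,((proj(q,p+T@[x,y,12])-[270,200])*2+[400,300]).round(0))
print(((proj(q,p+T@[0,15,3])-[270,200])*2+[400,300]))
S=frame(505.2,-244,np.radians(260.9))
P=np.array([[-26,-29,-15,1],[-26,29,-15,1],[36,-25,20,1],[36,25,20,1]]); print("seat in crop",(proj(q,(S@P.T).T[:,:3])-[145,130])*5+[0,300])
```

```text
42 -11 [[600. 461.]]
42 11 [[618. 447.]]
-42 -11 [[533. 431.]]
-42 11 [[550. 419.]]
[[583.58906179 435.23060169]]
seat in crop [[275.57226893 366.78788204]
 [172.39704229 421.52898025]
 [199.85935941 352.25797566]
 [114.51551297 396.14132057]]
```

The offset is parallax: the fit agrees with all three gauges to within about 3 mm. Closing.

>>> step_arm(targets=[[[0,0,0,0,0,0],[0,0,0,0,0,0],[0,0,0,0,0,0],[0,0,0,0,0,0],[0,0,0,0,0,0],[0,0,0,0,0,0],[0,0,0,0,0,0],[0,0,0,0,0,0],[0,0,0,0,0,0],[0,0,0,0,0,0]]], fingers=1, newtons=50)

```text
time: 3.02
tool_pos: [536.6, 231.7, 123.2]
tcp_rot: [145.0, 0.0, 164.6]
ft_force: [-1.4, -5.0, 2.6]
finger_gap: 28.8
grip_force: 50.4
```

>>> step_arm(targets=[[[-1,-3,5,0,0,0],[-2,-7,10,0,0,0],[-3.5,-12,18,0,0,0],[-5,-18,27,0,0,0],[-7,-25,37,0,0,0],[-9,-33,49,0,0,0],[-12,-44,65,0,0,0],[-15,-55,81,0,0,0],[-18,-65,97,0,0,0],[-20,-72,106,0,0,0],[-20,-72,106,0,0,0],[-20,-72,106,0,0,0]]])

```text
time: 4.02
tool_pos: [516.9, 159.4, 229.6]
tcp_rot: [145.0, 0.1, 164.5]
ft_force: [0.1, 0.4, -3.5]
finger_gap: 28.9
grip_force: 50.2
```

Run:
```python
from bench import r, vision
import cv2,numpy as np
print(r.sense())
ims={}
for n in ["side","scene","wrist"]:
    s=vision.snapshot(n); np.savez(n+"3.npz",**s); ims[n]=s["img"]
im=np.zeros((600,800,3),np.uint8)
im[:300,:400]=cv2.resize(ims["side"],(400,300),interpolation=3)
im[:300,400:]=cv2.resize(ims["wrist"],(400,300))
im[300:,:400]=cv2.resize(ims["scene"],(400,300),interpolation=3)
im[300:,400:]=cv2.resize(ims["side"][225:325,275:408],(400,300),interpolation=3)
cv2.imwrite("pics/l1.png",im)
```

```text
{'time': 4.0167, 'joint_pos': array([-11.52155831, -11.86866445, 111.30526259,  35.51580059,
        79.95539045, -92.28898451]), 'qd': array([ 9.85786860e-01,  1.36395833e+00,  1.31267989e+00,  3.75449258e-02,
       -4.12024737e-01, -1.08899438e-03]), 'joint_efforts': array([-5.92511874e-01, -4.11057508e+01, -5.21466708e+01,  4.79233414e+00,
        3.62118110e-01, -1.03389562e-02]), 'tool_pos': array([516.94433556, 159.3751723 , 229.60990181]), 'tcp_rot': array([1.45007853e+02, 8.63398507e-02, 1.64537252e+02]), 'ft_force': array([ 0.05477827,  0.36104548, -3.54637692]), 'wrist_torque': array([-0.58678178,  0.09886263, -0.01767796]), 'grip_force': 50.21266579627991, 'finger_gap': 28.858057479169002}
```

View pics/l1.png

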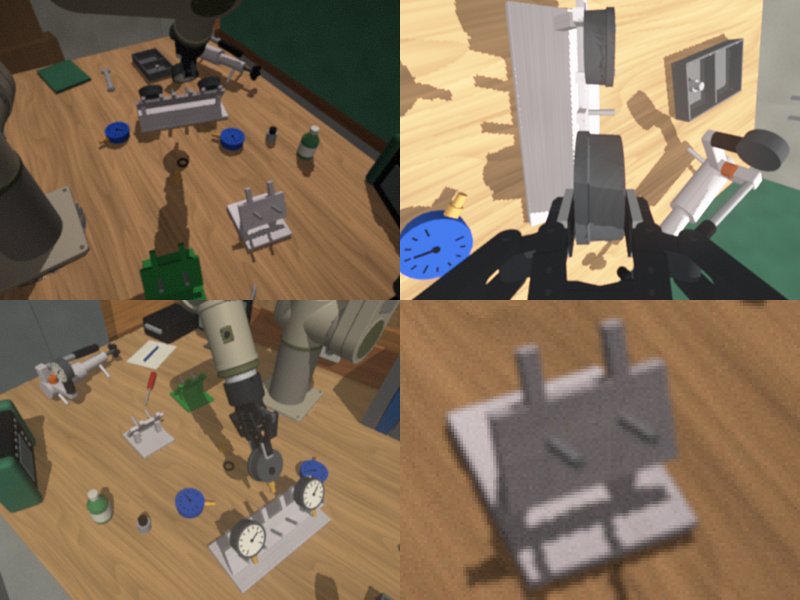

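The gauge is lifted cleanly, with the two neighbours untouched. The wrist view shows it edge-on at half-scale x 174–226, y 130–242. In the g1 scene crop the seat's pin tips are at (122,397) and (207,352). Next I'll fit the gauge's pose in the hand and refit the seat from both views.

```bash
cat > m3.py <<'E'
from h import *
from bench import r
w=dict(np.load("wrist3.npz")); q=dict(np.load("scene3.npz")); sd=dict(np.load("side0.npz"))
T=RE([145.008,0.086,164.537]); p=np.array([516.94,159.38,229.61])
a=np.linspace(0,2*np.pi,180); rim=np.array([[40*np.cos(t),z,40*np.sin(t)] for z in(-15,15) for t in a])
obs=np.array([174,130,226,242])*1.28
def f(v):
    P=p+(rim+[v[0],v[1],v[2]])@T.T; x=proj(w,P); return np.r_[x.min(0),x.max(0)]-obs
o=least_squares(f,[0,0,20]); print("gauge in tool x,y,z",o.x,o.fun)
C=p+T@o.x; n=T@[0,15,0]
print("face px scene(half view)",proj(q,C+n)*400/512, "stem end",proj(q,C+T@[0,0,68])*400/512)
pts=np.array([[-26,-29,-15],[-26,29,-15],[36,-25,20],[36,25,20],[36,-25,-15],[36,25,-15]],float)
uv=np.array([[317.2,242],[345.2,233.5],[334.2,278.7],[359.5,270.7],[325,271.8],[349.2,263.7]])
us=np.array([[207,352-300],[122,397-300],[237,408-300],[155,455-300]])/5+[145,130]
s2=dict(np.load("scene2.npz"))
g=lambda v:(lambda P:np.r_[(proj(sd,P)-uv).ravel(),(proj(s2,P[2:])-us).ravel()])((frame(v[0]*100,v[1]*100,v[2])@np.c_[pts,np.ones(6)].T).T[:,:3])
b=least_squares(g,[5.05,-2.44,np.radians(260.9)]); print("seat",b.x*[100,100,57.2958],b.fun.reshape(-1,2).round(1))
E
python3 m3.py
```

```text
gauge in tool x,y,z [ 0.46601421 -1.40135217 26.88248684] [ 0.10106085 -0.05860763 -0.10104009  0.05510296]
face px scene(half view) [[270.05034344 167.20398278]] stem end [[272.96203654 192.52840336]]
seat [ 504.761002   -243.80412957  260.47485733] [[ 0.2 -0.3]
 [ 0.4 -0.7]
 [-0.2  0.6]
 [-0.8 -0. ]
 [-0.3  0.2]
 [-0.8  0.3]
 [-1.1 -0. ]
 [-1.3 -0.3]
 [ 0.4  0.6]
 [-0.2  0.2]]
```

Run:
```python
from h import *
sd=dict(np.load("side0.npz")); q=dict(np.load("scene3.npz"))
print("green",atz(sd,(220,345),60),atz(q,(243,118),60))
Rn=RE([145,0,164.6]); Rp=Rg(260.6,-1)
v=rv(Rn,Rp); print(v,np.degrees(np.linalg.norm(v))); print("rpy",R.from_matrix(Rp).as_euler("xyz",degrees=True)); S=frame(0,0,np.radians(260.6))[:3,:3]; print(S.round(3))
d=S[:,0];n=S[:,2]
print("pre",np.array([504.8,-243.9,105])-124*d+4*n - np.array([516.9,159.4,229.6]))
```

```text
green [ 252.56828767 -269.18358632   60.        ] [ 284.61827079 -248.27150144   60.        ]
[-1.19371834  0.262456    0.09135375] 70.22396927536141
rpy [-1.45000000e+02  1.27222187e-14  1.70600000e+02]
[[-0.094  0.987 -0.134]
 [-0.566 -0.163 -0.808]
 [-0.819  0.     0.574]]
pre [  -1.01884468 -336.36416687  -20.73084076]
```

>>> step_arm(targets=[[[0,-28,15,-0.1,0.022,0.008],[0,-56,30,-0.2,0.044,0.015],[0,-84,40,-0.3,0.066,0.023],[0,-112,40,-0.4,0.088,0.03],[0,-140,40,-0.5,0.11,0.038],[0,-168,40,-0.6,0.131,0.046],[0,-196,40,-0.7,0.153,0.053],[0,-224,40,-0.8,0.175,0.061],[0,-252,35,-0.9,0.197,0.068],[0,-280,25,-1.0,0.219,0.076],[0,-310,15,-1.1,0.241,0.084],[-1,-336,10,-1.194,0.262,0.091]]])

```text
time: 5.17
tool_pos: [515.5, -176.1, 237.0]
tcp_rot: [-144.8, -0.1, 170.8]
ft_force: [-0.7, -0.4, -3.0]
finger_gap: 28.6
grip_force: 50.5
```

>>> step_arm(targets=[[[0,0,0,0,0,0],[0,0,0,0,0,0],[0,0,0,0,0,0],[0,0,0,0,0,0],[0,0,0,0,0,0]]])

```text
time: 5.58
tool_pos: [516.1, -175.5, 240.1]
tcp_rot: [-145.1, 0.1, 170.6]
ft_force: [0.9, -0.3, -3.3]
finger_gap: 29.1
grip_force: 50.8
```

Run:
```python
from bench import r, vision
import cv2,numpy as np
print(r.sense())
ims={}
for n in ["side","scene","wrist"]:
    s=vision.snapshot(n); np.savez(n+"4.npz",**s); ims[n]=s["img"]
im=np.zeros((600,800,3),np.uint8)
im[:384,:512]=ims["wrist"]
im[:288,512:]=cv2.resize(ims["scene"][100:260,120:280],(288,288),interpolation=3)
im[300:,500:]=cv2.resize(ims["side"][170:330,260:420],(300,300),interpolation=3)
cv2.imwrite("pics/p1.png",im)
```

```text
{'time': 5.5833, 'joint_pos': array([ -2.19185069,   1.7415928 ,  97.37759914, -34.70555164,
        86.49843662, -78.8164871 ]), 'qd': array([-0.05374632, -0.17712041,  0.03417302, -0.25456241, -0.01406109,
        0.0367715 ]), 'joint_efforts': array([ 7.05944560e-02, -5.09178329e+01, -4.94407332e+01, -4.64579970e+00,
        9.20832697e-01, -5.76275226e-03]), 'tool_pos': array([ 516.13748252, -175.52829207,  240.07030942]), 'tcp_rot': array([-1.45071314e+02,  1.41943614e-01,  1.70608192e+02]), 'ft_force': array([ 0.87823054, -0.34414515, -3.31776597]), 'wrist_torque': array([ 0.61486991, -0.11403631,  0.02583373]), 'grip_force': 50.782034397125244, 'finger_gap': 29.12595886164325}
```

View pics/p1.png

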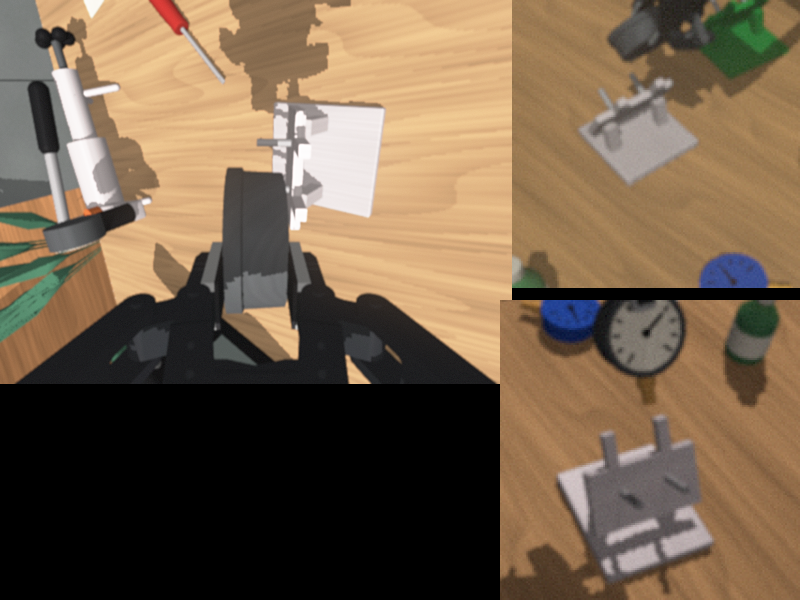

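The dial now faces outward and the stem points down. In the wrist view the upper pin tip is at (259,143), with its base near (288,142). I'll check the seat prediction against that, and fit the gauge in the hand from this view and the side-view dial (dial centre near crop (645,332)).

```bash
cat > m4.py <<'E'
from h import *
w=dict(np.load("wrist4.npz")); sd=dict(np.load("side4.npz"))
T=RE([-145.071,0.142,170.608]); p=np.array([516.137,-175.528,240.07])
a=np.linspace(0,2*np.pi,180); rim=np.array([[40*np.cos(t),z,40*np.sin(t)] for z in(-15,15) for t in a])
obs=np.array([222,168,289,312.])
def f(v):
    x=proj(w,p+(rim+v)@T.T); return np.r_[x.min(0),x.max(0)]-obs
o=least_squares(f,[0,0,22]); print("gauge in tool",o.x,o.fun.round(1))
for z in (21,24,27): print(z,"dial px side crop",(proj(sd,p+T@[0.5,-15,z])-[260,170])*300/160+[500,300], "stem end",(proj(sd,p+T@[0.5,0,z+68])-[260,170])*300/160+[500,300])
S=frame(504.8,-243.9,np.radians(260.6))
P=np.array([[-26,-29,-15,1],[-26,29,-15,1],[36,-25,20,1],[36,25,20,1],[36,-25,-15,1],[36,25,-15,1]]); print(proj(w,(S@P.T).T[:,:3]).round(1))
E
python3 m4.py
python3 - <<'E'
import cv2,numpy as np
w=np.load("wrist4.npz")["img"]; sd=np.load("side4.npz")["img"]
im=np.zeros((600,800,3),np.uint8)
im[:,:480]=cv2.resize(w[90:240,250:370],(480,600),interpolation=3)
im[:400,480:]=cv2.resize(sd[165:230,305:357],(320,400),interpolation=3)
cv2.imwrite("pics/p2.png",im)
E
```

```text
gauge in tool [-1.1969205  -0.37127135 25.41234259] [ 0.2 -0.1 -0.2  0.1]
21 dial px side crop [[644.20272339 331.69809673]] stem end [[647.13806601 400.832593  ]]
24 dial px side crop [[644.7195492  335.00954461]] stem end [[647.6261714  403.90215296]]
27 dial px side crop [[645.23512669 338.31299415]] stem end [[648.1131556 406.964662 ]]
[[298.5 150.8]
 [295.7 214.8]
 [256.4 142.4]
 [256.4 188.8]
 [290.6 142.4]
 [289.  188.8]]
```

View pics/p2.png

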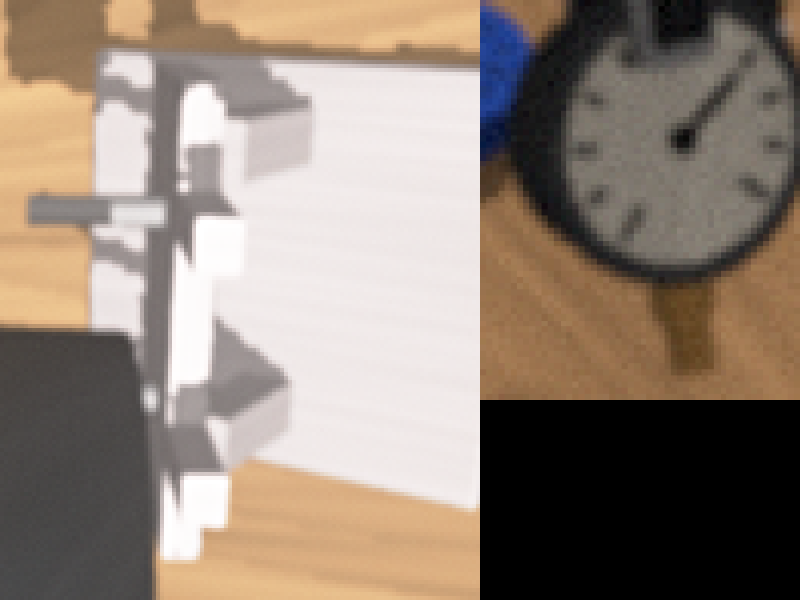

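The wrist view matches the seat prediction to about 1 px: pin tip at (257.5,142.5), prong tops at (298.7,151) and (295.7,215). The dial hub at side (338,187.8) puts the gauge about 23 mm ahead of the TCP. Descending to about 15 mm short of the pins.

>>> step_arm(targets=[[[-1,-4,-15,0,0,0],[-2,-9,-30,0,0,0],[-3,-13,-44,0,0,0],[-3.6,-17,-57,0,0,0],[-4.5,-23,-66,0,0,0],[-5.5,-29,-75,0,0,0],[-6.5,-35,-83,0,0,0],[-7.5,-40,-90.5,0,0,0],[-8.2,-44.5,-97,0,0,0],[-8.8,-48,-102,0,0,0],[-8.8,-48,-102,0,0,0],[-8.8,-48,-102,0,0,0]]])

```text
time: 6.73
tool_pos: [506.5, -224.2, 137.0]
tcp_rot: [-145.0, 0.0, 170.6]
ft_force: [-0.2, 0.3, -2.3]
finger_gap: 28.4
grip_force: 50.7
```

>>> step_arm(targets=[[[0,0,0,0,0,0],[-0.4,-2.3,-3.3,0,0,0],[-0.7,-4.0,-5.7,0,0,0],[-0.9,-5.1,-7.4,0,0,0],[-1.0,-5.7,-8.2,0,0,0],[-1.0,-5.7,-8.2,0,0,0],[-1.0,-5.7,-8.2,0,0,0]]])

```text
time: 7.32
tool_pos: [505.6, -229.7, 128.8]
tcp_rot: [-145.0, 0.0, 170.6]
ft_force: [-0.4, -0.7, -3.3]
finger_gap: 28.7
grip_force: 50.8
```

>>> step_arm(targets=[[[-0.1,-0.6,-0.8,0,0,0],[-0.2,-1.1,-1.6,0,0,0],[-0.3,-1.7,-2.5,0,0,0],[-0.3,-1.7,-2.5,0,0,0],[-0.3,-1.7,-2.5,0,0,0]]])

```text
time: 7.73
tool_pos: [505.3, -231.4, 126.3]
tcp_rot: [-145.0, 0.0, 170.6]
ft_force: [-0.1, 1.0, -3.8]
finger_gap: 28.5
grip_force: 50.8
```

>>> step_arm(targets=[[[-0.1,-0.6,-0.8,0,0,0],[-0.1,-0.6,-0.8,0,0,0],[-0.1,-0.6,-0.8,0,0,0]]])

```text
time: 7.98
tool_pos: [505.3, -232.0, 125.5]
tcp_rot: [-145.0, 0.0, 170.6]
ft_force: [0.1, -0.3, -2.3]
finger_gap: 28.5
grip_force: 50.8
```

>>> step_arm(targets=[[[-0.1,-0.6,-0.8,0,0,0],[-0.1,-0.6,-0.8,0,0,0],[-0.1,-0.6,-0.8,0,0,0]]])

```text
time: 8.23
tool_pos: [505.3, -232.6, 124.9]
tcp_rot: [-145.0, 0.0, 170.6]
ft_force: [-0.1, 0.3, -2.4]
finger_gap: 29.1
grip_force: 50.9
```

>>> step_arm(targets=[[[-0.1,-0.6,-0.8,0,0,0],[-0.1,-0.6,-0.8,0,0,0],[-0.1,-0.6,-0.8,0,0,0]]])

```text
time: 8.48
tool_pos: [505.8, -233.2, 124.5]
tcp_rot: [-145.0, 0.1, 170.6]
ft_force: [3.6, 2.3, 0.2]
finger_gap: 28.8
grip_force: 51.1
```

>>> step_arm(targets=[[[-0.1,-0.6,-0.8,0,0,0],[-0.1,-0.6,-0.8,0,0,0],[-0.1,-0.6,-0.8,0,0,0]]])

```text
time: 8.73
tool_pos: [506.4, -233.9, 124.1]
tcp_rot: [-145.0, 0.2, 170.7]
ft_force: [4.8, 1.5, 1.0]
finger_gap: 28.5
grip_force: 51.4
```

>>> step_arm(targets=[[[-0.1,-0.6,-0.8,0,0,0],[-0.1,-0.6,-0.8,0,0,0],[-0.1,-0.6,-0.8,0,0,0]]])

```text
time: 8.98
tool_pos: [506.7, -234.1, 124.0]
tcp_rot: [-145.0, 0.2, 170.7]
ft_force: [3.8, 7.8, 6.0]
finger_gap: 28.8
grip_force: 52.2
```

The case is on the pins. Now moving in onto the rest.

>>> step_arm(targets=[[[0.6,0.8,-0.6,0,0,0],[1,1.6,-1.1,0,0,0],[1,1.6,-1.1,0,0,0],[1,1.6,-1.1,0,0,0]]])

```text
time: 9.32
tool_pos: [507.0, -233.7, 123.7]
tcp_rot: [-144.9, 0.2, 170.6]
ft_force: [-0.6, 1.5, 9.2]
finger_gap: 28.9
grip_force: 52.5
```

>>> step_arm(targets=[[[0.1,0.8,-0.6,0,0,0],[0.1,0.8,-0.6,0,0,0],[0.1,0.8,-0.6,0,0,0]]])

```text
time: 9.57
tool_pos: [507.1, -233.2, 123.4]
tcp_rot: [-144.8, 0.2, 170.6]
ft_force: [-0.0, 0.3, 10.8]
finger_gap: 28.7
grip_force: 52.5
```

>>> step_arm(targets=[[[0.1,0.8,-0.6,0,0,0],[0.1,0.8,-0.6,0,0,0],[0.1,0.8,-0.6,0,0,0]]])

```text
time: 9.82
tool_pos: [507.2, -232.6, 122.9]
tcp_rot: [-144.8, 0.2, 170.6]
ft_force: [-0.4, 0.1, 11.3]
finger_gap: 29.1
grip_force: 52.6
```

>>> step_arm(targets=[[[0.1,0.8,-0.6,0,0,0],[0.1,0.8,-0.6,0,0,0],[0.1,0.8,-0.6,0,0,0]]])

```text
time: 10.07
tool_pos: [507.3, -231.9, 122.4]
tcp_rot: [-144.8, 0.2, 170.6]
ft_force: [-0.5, -1.3, 12.3]
finger_gap: 29.1
grip_force: 52.5
```

Run:
```python
from bench import r, vision
import cv2,numpy as np
print(r.sense())
ims={}
for n in ["side","scene","wrist"]:
    s=vision.snapshot(n); np.savez(n+"5.npz",**s); ims[n]=s["img"]
im=np.zeros((600,800,3),np.uint8)
im[:384,:512]=ims["wrist"]
im[:288,512:]=cv2.resize(ims["scene"][100:200,130:230],(288,288),interpolation=3)
im[300:,500:]=cv2.resize(ims["side"][210:320,280:390],(300,300),interpolation=3)
cv2.imwrite("pics/s1.png",im)
```

```text
{'time': 10.0667, 'joint_pos': array([ -8.04746896,   7.56301954, 104.40673677, -37.11541702,
        72.81365498, -75.71394262]), 'qd': array([ 0.01189751, -0.01144177,  0.06207628,  0.09489514, -0.04665794,
        0.01704386]), 'joint_efforts': array([  0.68068396, -45.16421556, -39.05091047,  -1.19637709,
         0.05670976,  -0.09469159]), 'tool_pos': array([ 507.2740124 , -231.93744673,  122.42410752]), 'tcp_rot': array([-144.78987763,    0.19963694,  170.57794859]), 'ft_force': array([-0.51225904, -1.33284471, 12.3031469 ]), 'wrist_torque': array([-1.22975157,  0.21442025, -0.18115337]), 'grip_force': 52.48132824897766, 'finger_gap': 29.058531829879346}
```

View pics/s1.png

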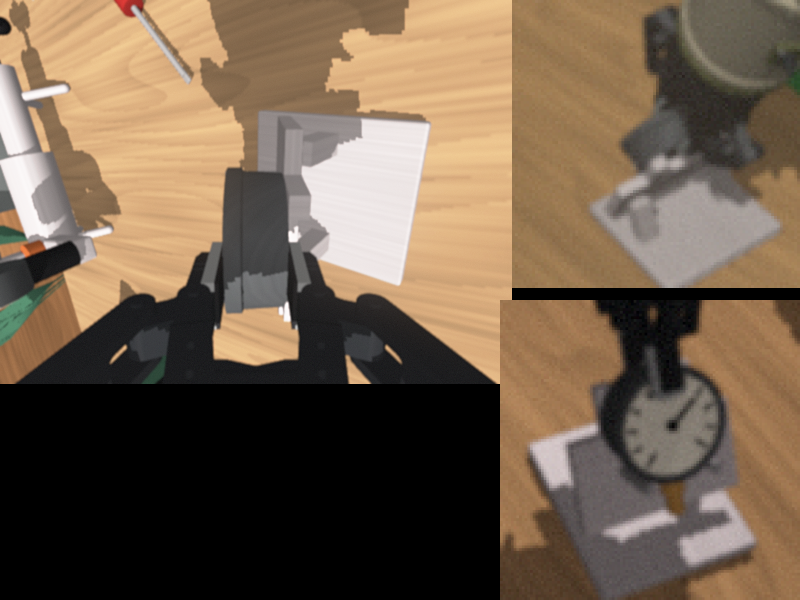

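The gauge sits dial-up on the pins at side crop (670,420), with the stem between them, and looks almost flush with the rest. One or two more small nudges.

>>> step_arm(targets=[[[0.1,0.8,-0.6,0,0,0],[0.1,0.8,-0.6,0,0,0],[0.1,0.8,-0.6,0,0,0]]])

```text
time: 10.47
tool_pos: [507.3, -231.8, 122.4]
tcp_rot: [-144.7, 0.2, 170.6]
ft_force: [-3.1, -3.9, 14.4]
finger_gap: 29.0
grip_force: 52.4
```

>>> step_arm(targets=[[[0.1,0.8,-0.6,0,0,0],[0.1,0.8,-0.6,0,0,0],[0.1,0.8,-0.6,0,0,0]]])

```text
time: 10.72
tool_pos: [507.3, -231.7, 122.3]
tcp_rot: [-144.6, 0.2, 170.5]
ft_force: [-2.7, -6.4, 16.0]
finger_gap: 28.9
grip_force: 52.4
```

Contact with the rest: force rises with no further motion. Releasing.

>>> step_arm(targets=[[[0,0,0,0,0,0],[0,0,0,0,0,0],[0,0,0,0,0,0],[0,0,0,0,0,0],[0,0,0,0,0,0],[0,0,0,0,0,0],[0,0,0,0,0,0],[0,0,0,0,0,0]]], fingers=-0.6)

```text
time: 11.38
tool_pos: [506.4, -228.7, 118.2]
tcp_rot: [-145.0, 0.0, 170.6]
ft_force: [-0.0, -0.7, -0.3]
finger_gap: 68.3
grip_force: 0.0
```

>>> step_arm(targets=[[[0.5,3,4,0,0,0],[1.4,8.5,12,0,0,0],[3,17,25,0,0,0],[4.5,28,41,0,0,0],[6.5,40,57,0,0,0],[8.5,51,74,0,0,0],[10.5,62,90,0,0,0],[12,74,107,0,0,0],[14,85,123,0,0,0],[14,85,123,0,0,0],[14,85,123,0,0,0]]])

```text
time: 12.3
tool_pos: [521.5, -143.0, 242.9]
tcp_rot: [-145.0, 0.2, 170.7]
ft_force: [0.1, 0.3, -0.4]
finger_gap: 68.5
grip_force: 0.0
```

Run:
```python
from bench import r, vision
import cv2,numpy as np
print(r.sense()["time"],r.sense()["ft_force"])
ims={}
for n in ["side","scene","wrist"]:
    s=vision.snapshot(n); np.savez(n+"6.npz",**s); ims[n]=s["img"]
im=np.zeros((600,800,3),np.uint8)
im[:300,:400]=cv2.resize(ims["wrist"],(400,300))
im[300:,:400]=cv2.resize(ims["scene"],(400,300))
im[:300,400:]=cv2.resize(ims["scene"][100:205,130:270],(400,300),interpolation=3)
im[300:,400:]=cv2.resize(ims["side"][215:320,270:410],(400,300),interpolation=3)
cv2.imwrite("pics/f1.png",im)
```

```text
12.3 [ 0.12316121  0.28025889 -0.38978322]
```

View pics/f1.png

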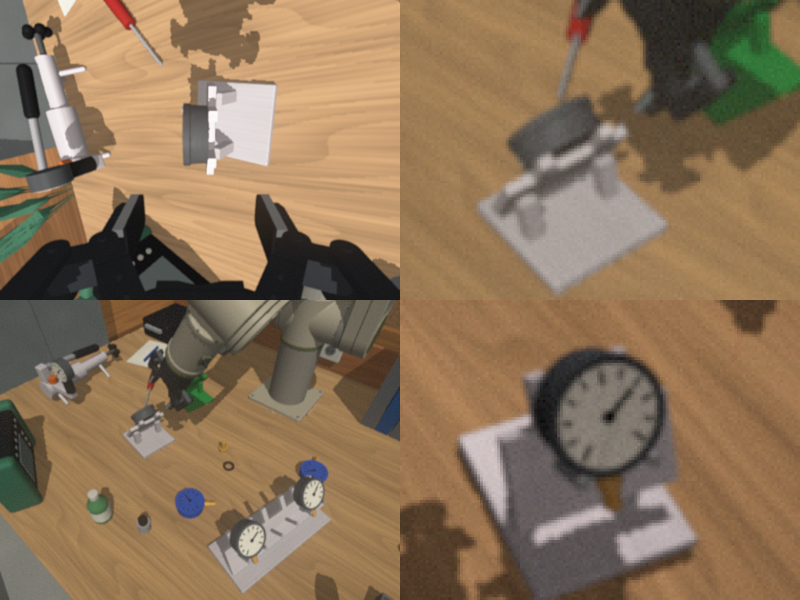

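The gauge sits dial outwards with its stem between the pins (hub at side (342.8,255.3)) and looks flush in the wrist view at (195,135). The other two gauges are unchanged. One check of the hub position, then hand in.

Run:
```python
from h import *
from bench import r
s=dict(np.load("side6.npz")); S=frame(504.8,-243.9,np.radians(260.6))
p=proj(s,(S@[0,0,15,1])[:3])[0]; print(p)
if np.linalg.norm(p-[342.8,255.3])<2.5: print(r.hand_in())
```

```text
[342.14667867 255.51148078]
the job is handed in; nothing more can be done
None
```

The face-down gauge is now on the aluminium single stand, dial up and outwards, stem between the pins and back on the rest; the other two gauges were left alone and the job was handed in at about 12.5 s.

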